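# Lay the standing steel rolling pin in its wooden rest

## Task

The steel rolling pin is standing on end on the counter: lay it on its side in the wooden rest on the board, down in both V-shaped supports (their height is adjustable, so feel for them) and between the two end plates, and let go of it. Set it down gently: do not drop, bang or press it into the rest, never lay it down or let it topple on the counter or board, and leave the other things where they are.

Things in the scene. Friction and masses are not known exactly. Their poses are not given: they have to be found in the camera images.
- pin_center (a point): Centre of the rolling pin: a plain handle-less steel cylinder, 40 mm in diameter and 210 mm long, flat ends, about 0.45 kg, loose, standing upright on one end on the counter at the start (so its centre is 105 mm up). Its z axis runs along the pin (up at the start); both ends are alike.
- rest: Wooden rolling-pin rest, fixed on the square board; origin at the centre of its underside, z up, x along the length in which the pin has to lie, either way round. Base plate 242 x 90 x 12 mm; above it stand only two V supports and two end plates, so there is room for fingers between the supports. Over 40 N between pin and rest counts as a bang, and so does a free fall of over 1 mm: let go only when it is resting on the supports.
- rest_seat (a point): Where the seated pin's centre belongs in x and y, 54 mm above the rest's origin; axes as the rest. The 90-degree V supports (16 mm thick, at x = -75 and +75 mm, 38 mm to either side in y, as high as the seated pin's axis) are stiff but set higher or lower together by a screw: the pin seats with its axis level, 10 mm below to 10 mm above this point, by how much is not given.
- rest_stop (a point): Middle of the inner face of the rest's +x end plate, 111 mm in x from the rest's origin; the other plate's is at -111 mm, so a 210 mm pin has 6 mm to spare at each end. Plates are 70 mm wide, 10 mm thick, their tops 52 mm above the rest's origin.
- board: Square acacia board, 300 x 300 x 18 mm, fixed on the counter, under the rest; origin at the centre of its underside, z up.
- jar_center (a point): Centre of the closed glass jar with a clip-on lid, 84 mm in diameter (98 over its wire clip), 108 mm tall, on the counter.
- dispenser_center (a point): Point 70 mm up on the axis of the clear plastic pump soap dispenser, 64 mm in diameter, 143 mm tall; its nozzle reaches 39 mm from the axis along its own -x.
- teacup_center (a point): Centre of the white ceramic teacup, 86 mm across, 60 mm tall, handle along its own +y to about 75 mm from the axis.
- sieve_center (a point): Centre of the orange plastic sieve, lying mouth down, 144 mm across, 50 mm tall, with a flat handle along its own -y to 195 mm from the centre.
- cutter_center (a point): Centre of the steel ring biscuit cutter, 44 mm in diameter, 35 mm tall, near a corner of the board.
- canister_center (a point): Centre of the plain metal canister, 76 mm in diameter, 110 mm tall, on the counter.
- pin: The same rolling pin; its origin is the middle of the end it stands on at the start, z along the pin.
Things that resemble listed ones, but are neither listed nor needed, are in the scene too. What is meant by the pin is not purple or yellow, and is the smaller of those in its own colour.

How it is judged (in metres and radians):
At the end, for the whole second after the job is handed in: The pin lies with over 2 N of its weight in the V supports, between the end plates: its centre within 7.5 mm of the rest's middle lengthwise, 5 mm sideways and 41 to 67 mm above the rest's underside, its axis within 0.04 rad of the rest's length, at rest and released (x of pin_center in the frame of rest between -0.0075 and 0.0075 m and y of pin_center in the frame of rest between -0.005 and 0.005 m and z of pin_center in the frame of rest between 0.041 and 0.067 m and angle between the z axis of pin_center and the x axis of rest, either way round below 0.04 rad and contact force between pin and rest above 2 N and linear speed of pin below 0.02 m/s); the robot touches nothing.
It fails at once if the pin was banged or pressed against the rest (over 40 N) (contact force between pin and rest above 40 N).
It fails at once if the lying pin was dropped: falling at over 0.15 m/s with neither the fingers nor the rest touching it (linear speed of pin above 0.15 m/s and contact force between pin and the fingers below 0.1 N and contact force between pin and rest below 0.1 N and angle between pin_center's own z axis and vertical between 1.2 and 1.95 rad).
It fails at once if the pin was laid down or toppled on the counter or the board (height (world z) of pin_center below 0.05 m and angle between pin_center's own z axis and vertical between 1.2 and 1.95 rad).
It fails at once if another thing was disturbed (moved over 25 mm) (distance of any of jar_center, dispenser_center, teacup_center, sieve_center, cutter_center, canister_center from where it was at the start of the episode above 0.025 m).
It also fails if it takes over 48 s, if anything falls off the work surface, if the arm or the gripper's body presses on something with over 40 N, if the wrist force passes 120 N, or if a joint passes its speed limit or range.

## Robot

A 6-joint arm with a two-finger parallel gripper is mounted at the origin on the work surface. World frame = base frame: x ahead of the robot, y to its left, z up, the work surface at z = 0. Lengths are in mm, angles in degrees, forces in N, time in s.
With the tool pointing down it reaches from about 350 to 850 mm from the base axis. Payload 8.1 kg.
Tool frame: the origin (TCP) lies between the finger pads; the fingertips stand 17 mm ahead of it and the grasp point (between the pads) lies 2 mm behind it; z points along the fingers, y is the line along which they close (so a half turn about z gives the same grasp; the last joint's range is limited). The gripper opens to 85 mm and grips with 20 to 120 N. Pads are 22 mm wide; open, the fingers measure 114 mm over their backs; the gripper's body (76 mm by 85 mm) begins 54 mm behind the grasp point. The pads swing forward as they close: fully open they stand 13 mm farther back than shut.
Start: joints at [-69.236, 7.471, 85.268, -0, 87.261, -4.893], TCP at [259.81, -540.837, 248.292] pointing down, gripper open.
Joint ranges: [-169.43, 169.43], [-51.17, 129.36], [1.28, 143.12], [-76.62, 256.62], [0, 156.53], [-152.29, 152.29]. Speed limits (degrees/s): [136.94, 136.94, 159.86, 180, 180, 180].

## Interface

Orientations are given as [roll, pitch, yaw] about the fixed x, y, z axes, in that order (R = Rz(yaw) Ry(pitch) Rx(roll)).
In Python, from bench import sense, snapshot, hand_in, trace, place_of gives the robot as it stands.
- The arm moves only by the shell command python3 -m handwheel 'ROWS' [FORCE]. ROWS is JSON, a list of rows, each a list of 7 numbers: the opening, from -1 (shut) to 1 (fully open), then the shift along the tool's x, y, z in cm, then the turn, a rotation vector about the tool's x, y, z in rad. A call has 1 to 12 rows; each row shifts and turns the commanded pose from where the row before left it, along the tool's axes as they then stand; what a row does not reach is not made up. A row lasts 1/12 s, in which the tool goes at most 41.7 mm and 7.16 degrees, less where a joint would pass 70% of its speed; a pose out of reach is approached as far as the arm can. A call with a gripper value outside its range is refused whole. The fingers move at their own pace and stop on an object; FORCE is the grip in N (left out, the last holds). Time passes only in rows, so rows that do not move let the fingers close. It gives the time, the measured TCP pose, the force, the opening and the grip force at its end, in the units of the state.
- sense(): the state, without advancing time (a new reading comes with each control period).
- snapshot(name): name is "side" or "top"; returns a dict with "image" (400x640x3 uint8, red, green, blue), "intrinsics" (3x3 intrinsics, pixels), "R" (3x3) and "t" (3): a world point X has camera coordinates R X + t. Camera axes: x right, y down, z forward; pixel columns grow to the right and rows downward; lengths in mm; the calibration is good to about 2 mm. A picture is of the moment at which its call begins. There is no depth.
- hand_in(): hands the job in; it is judged then, once.
Trained networks look in a picture, given as the dict that the camera call returned (one of the last four; its "shot" number tells which), for a name from the list of things; names that differ only in an ending like _2 or _b are one class to them, and where a whole thing is asked for, a point or a joint stands for the part that bears it (a point fixed in the world has none). Each returns a list of dicts, best first, with "conf" (0 to 1); they miss things now and then, are a little off and sometimes report something else, mostly with a low value. They report only what shows in the picture. A call takes as long as a camera call. They do not tell look-alikes from the thing itself.
- trace(picture, query): "pixels" (400x640 bool, what is visible of it).
- place_of(picture, query): "location" ([x, y, z] in mm, in world coordinates, good to about 4 mm: a listed point, or the origin of a listed thing).
The state is a dict: "time": time; "joint_pos": joint angles; "qd": joint speeds; "joint_efforts": joint torques, N m; "tool_pos": TCP position; "tcp_rot": TCP orientation; "ft_force": force on the tool from outside, world axes, zero at the start; "wrist_torque": the same for the moment, N m; "finger_gap": finger opening in mm; "grip_force": force on a finger pad.
Only numpy, scipy, OpenCV 4.12 (cv2) and the standard library are available. Lean on these libraries where they do the work, as an engineer would, in place of code of your own. Each camera call takes 0.05 s, during which the arm holds its last target. There are 200 camera calls.

## Working session

There is one attempt and no reset: what is moved stays moved. The work goes in short steps, Python scripts to look and compute and a shell command to move; the robot and the scene stay as the last step left them, time stands still between calls to the robot, and variables do not carry over. Pictures are saved under pics/ and viewed, at most 11 in all, crops included, and the job is handed in when it is done.

```bash
mkdir -p pics
python3 - <<'E'
from bench import *
import cv2,pickle
for n in ["side","top"]:
    p=snapshot(n); cv2.imwrite(f"pics/{n}0.png",p["image"][:,:,::-1]); pickle.dump(p,open(f"{n}0.pkl","wb"))
    print(n,p["intrinsics"].tolist() if hasattr(p["intrinsics"],'tolist') else p["intrinsics"])
    for q in ["pin_center","pin","rest","rest_seat","rest_stop","board","jar_center","dispenser_center","teacup_center","sieve_center","cutter_center","canister_center"]:
        print(q,[(round(d["conf"],2),[round(float(v)) for v in d["location"]]) for d in place_of(p,q)])
print(sense())
E
```

```text
side [[515.999096953339, 0.0, 324.34349872018447], [0.0, 515.999096953339, 195.13069324120028], [0.0, 0.0, 1.0]]
pin_center [(0.77, [549, 240, 104]), (0.72, [450, 181, 110])]
pin [(0.86, [548, 242, 2])]
rest [(0.67, [540, -153, 19])]
rest_seat [(0.49, [536, -152, 73])]
rest_stop []
board []
jar_center [(0.98, [567, 349, 55])]
dispenser_center [(0.91, [608, 144, 74])]
teacup_center [(0.64, [755, 255, 29])]
sieve_center [(0.69, [401, -542, 28])]
cutter_center [(0.74, [446, -33, 36])]
canister_center [(0.59, [575, -506, 56])]
top [[434.2870477071686, 0.0, 315.7460794961895], [0.0, 434.2870477071686, 202.34764880851316], [0.0, 0.0, 1.0]]
pin_center [(0.92, [448, 180, 106]), (0.91, [345, 163, 137]), (0.75, [549, 239, 103]), (0.67, [378, 75, 104]), (0.18, [570, -503, 56])]
pin [(0.93, [380, 79, -3]), (0.91, [546, 238, 0]), (0.81, [349, 165, -2]), (0.75, [450, 179, -1])]
rest [(0.7, [536, -154, 21]), (0.62, [558, -51, 52])]
rest_seat [(0.64, [536, -156, 74])]
rest_stop []
board []
jar_center [(0.7, [568, 344, 54])]
dispenser_center [(0.9, [607, 143, 72])]
teacup_center [(0.62, [753, 261, 32])]
sieve_center [(0.75, [403, -544, 20])]
cutter_center [(0.58, [447, -35, 32]), (0.3, [610, 142, 70])]
canister_center [(0.9, [570, -504, 56])]
{'time': 1.3, 'joint_pos': array([-6.92350415e+01,  7.47418077e+00,  8.52672868e+01,  8.78190176e-04,
        8.72636203e+01, -4.89202871e+00]), 'qd': array([0.05867549, 0.02973993, 0.01250321, 0.01763871, 0.05302884,
       0.02449756]), 'joint_efforts': array([ 1.74531207e-03, -5.69318604e+01, -5.00857866e+01, -1.48105746e-04,
        1.07907956e-03,  2.59210304e-05]), 'tool_pos': array([ 259.8209173 , -540.81608914,  248.26569332]), 'tcp_rot': array([-1.79995005e+02, -1.30787525e-03,  2.56569452e+01]), 'ft_force': array([-1.34536079,  0.00441673, -0.12790798]), 'wrist_torque': array([-0.04062763, -0.03473544, -0.01636564]), 'grip_force': 0.0, 'finger_gap': 85.25457018980931}
```

View both.

View pics/side0.png

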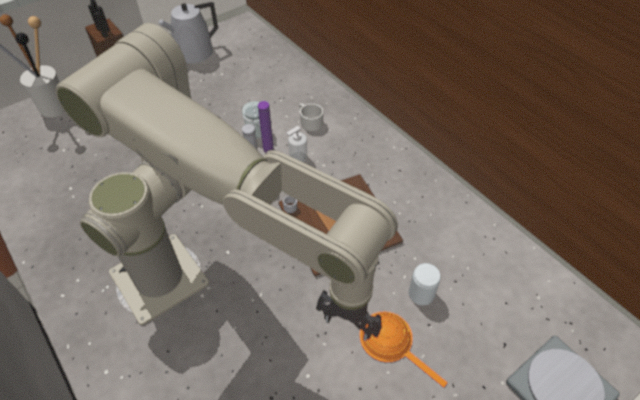

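View pics/top0.png

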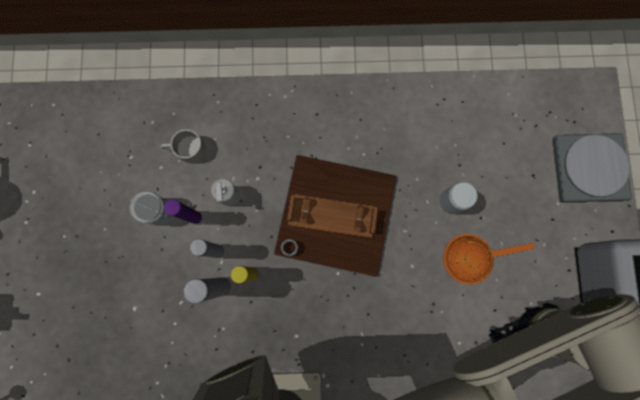

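```bash
cat > h.py <<'E'
import numpy as np,cv2
def proj(p,X):
    X=np.atleast_2d(np.asarray(X,float)); c=X@np.array(p["R"]).T+np.array(p["t"]); u=c@np.array(p["intrinsics"]).T; return u[:,:2]/u[:,2:]
def back(p,uv,z):
    K=np.array(p["intrinsics"]);R=np.array(p["R"]);t=np.array(p["t"])
    C=-R.T@t; out=[]
    for u in np.atleast_2d(uv):
        d=R.T@np.linalg.solve(K,[u[0],u[1],1]); out.append(C+d*(z-C[2])/d[2])
    return np.array(out)
E
python3 - <<'E'
from bench import *
from h import *
import pickle
p=snapshot("top")
print("cam",-np.array(p["R"]).T@np.array(p["t"]))
cv2.imwrite("pics/crop.png",cv2.resize(p["image"][145:285,165:405,::-1],None,fx=3.3,fy=3.3,interpolation=cv2.INTER_CUBIC))
for q in ["pin_center","rest","board"]:
    for d in trace(p,q):
        m=d["pixels"].astype(np.uint8); ys,xs=np.nonzero(m)
        print(q,round(d["conf"],2),len(xs),xs.min(),xs.max(),ys.min(),ys.max(),cv2.minAreaRect(np.c_[xs,ys].astype(np.float32)))
        if q=="rest":
            r=cv2.boxPoints(cv2.minAreaRect(np.c_[xs,ys].astype(np.float32))); print(back(p,r,35).round(1).tolist())
        if q=="board":
            r=cv2.boxPoints(cv2.minAreaRect(np.c_[xs,ys].astype(np.float32))); print(back(p,r,18).round(1).tolist())
# predicted pin discs
for c in [(449,180),(347,164)]:
    print(c,proj(p,[[*c,0],[*c,210],[*c,275]]).round(1).tolist())
E
```

```text
cam [ 386.61938406 -102.3287353  1256.60267765]
pin_center 0.92 486 190 223 239 258 ((206.52938842773438, 248.88238525390625), (33.95498275756836, 16.00735092163086), 14.03624439239502)
pin_center 0.91 337 232 257 267 281 ((244.5, 274.0), (14.0, 25.0), 90.0)
pin_center 0.8 535 164 201 200 223 ((182.76559448242188, 211.32135009765625), (39.55757141113281, 15.750149726867676), 21.370620727539062)
pin_center 0.75 940 184 230 277 302 ((207.02371215820312, 289.52166748046875), (24.202281951904297, 46.588260650634766), 87.39744567871094)
pin_center 0.53 1069 128 170 192 225 ((149.0, 208.5), (33.0, 42.0), 90.0)
pin_center 0.23 845 439 475 183 213 ((457.2000732421875, 197.9000244140625), (26.832815170288086, 37.11872863769531), 63.43495178222656)
rest 0.68 2802 287 376 195 237 ((332.189208984375, 215.86485290527344), (88.77543640136719, 32.879791259765625), 9.462323188781738)
[[514.5, -24.4, 35.0], [607.0, -41.6, 35.0], [557.8, -289.5, 35.0], [466.2, -269.6, 35.0]]
rest 0.52 909 439 476 183 213 ((457.50006103515625, 198.50003051757812), (28.174455642700195, 38.9075813293457), 63.43495178222656)
[[588.9, -448.8, 35.0], [636.7, -552.5, 35.0], [562.5, -582.3, 35.0], [515.6, -479.4, 35.0]]
board 0.77 7969 275 394 156 276 ((335.5342712402344, 215.04478454589844), (106.33808898925781, 104.08832550048828), 11.996898651123047)
[[431.7, 15.0, 18.0], [727.0, -52.6, 18.0], [652.0, -354.3, 18.0], [361.5, -276.4, 18.0]]
board 0.2 2795 287 376 195 236 ((331.4810791015625, 215.7864990234375), (88.43077850341797, 32.80413055419922), 8.972626686096191)
[[515.4, -22.0, 18.0], [609.2, -38.5, 18.0], [561.6, -289.4, 18.0], [468.8, -270.1, 18.0]]
(449, 180) [[215.9, 250.7], [196.2, 246.9], [188.4, 245.4]]
(347, 164) [[221.3, 286.6], [202.4, 290.1], [194.9, 291.4]]
```

View pics/crop.png

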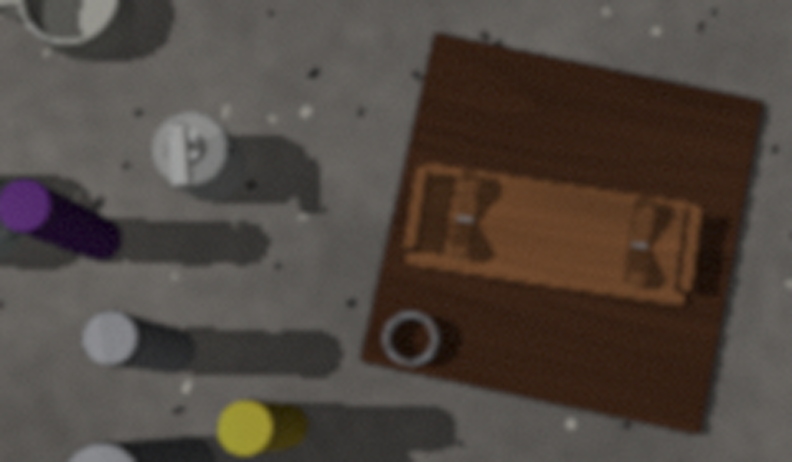

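Run:
```python
from bench import *
from h import *
from scipy.optimize import minimize
from scipy.spatial.transform import Rotation as Ro
p=snapshot("top"); im=p["image"]
# pin
for d in trace(p,"pin_center"):
    m=d["pixels"]; ys,xs=np.nonzero(m)
    if abs(xs.mean()-206)<5 and abs(ys.mean()-249)<5: pm=m
rm=trace(p,"rest")[0]["pixels"]
S=8
def hullmask(sets):
    o=np.zeros((400,640),np.float32)
    for u in sets:
        b=np.zeros((400,640),np.uint8)
        cv2.fillConvexPoly(b,cv2.convexHull(np.round((u)*16).astype(np.int32)),255,cv2.LINE_AA,4); o=np.maximum(o,b/255.)
    return o
a=np.linspace(0,2*np.pi,24)
def cyl(x,y,h): 
    return proj(p,[[x+20*np.cos(t),y+20*np.sin(t),z] for t in a for z in (0,h)])
def fp(v,h=210): return np.abs(hullmask([cyl(v[0],v[1],h)])-pm).sum()
for h in (180,210,240):
    r=minimize(fp,[449,180],args=(h,),method="Nelder-Mead",options=dict(initial_simplex=[[440,175],[455,180],[449,188]])); print("pin",h,r.x,r.fun)
def box(x0,x1,y0,y1,z0,z1): return np.array([[x,y,z] for x in(x0,x1) for y in(y0,y1) for z in(z0,z1)],float)
bx=[box(-121,121,-45,45,0,12),box(111,121,-35,35,0,52),box(-121,-111,-35,35,0,52),box(67,83,-38,38,0,50),box(-83,-67,-38,38,0,50)]
def rs(v,b):
    return proj(p,b@Ro.from_euler("z",v[2],degrees=True).as_matrix().T+[v[0],v[1],18])
def fr(v): return np.abs(hullmask([rs(v,b) for b in bx])-rm).sum()
for s in (0,5):
    r=minimize(fr,[536,-154,80],method="Nelder-Mead",options=dict(initial_simplex=[[530,-160,76+s],[545,-155,80],[536,-145,82],[540,-154,86-s]])); print("rest",r.x,r.fun)
v=r.x
big=cv2.resize(im[185:250,275:390,::-1],None,fx=6.5,fy=6.5,interpolation=cv2.INTER_CUBIC)
for b in bx:
    cv2.polylines(big,[np.round(((cv2.convexHull(rs(v,b).astype(np.float32))[:,0]-[275,185]+.5)*6.5)).astype(np.int32)],True,(0,255,0),1)
cv2.imwrite("pics/fit.png",big)
# kinematics of wrist orientation
def want(th,ti): 
    th,ti=np.radians([th,ti]); z=np.array([np.cos(th)*np.cos(ti),np.sin(th)*np.cos(ti),-np.sin(ti)]); y=np.cross(z,[0,0,1]); y/=np.linalg.norm(y)
    y=-np.cross([0,0,1],z); y/=np.linalg.norm(y)
    # x up
    y=np.cross(z,[0,0,1.]);y/=np.linalg.norm(y); x=np.cross(y,z); return np.c_[x,y,z]
for th,ti in ((105,25),(105,35),(95,25)):
  for j1,P in((-5,100),(-5,120),(-5,140)):
    W=want(th,ti)
    M=Ro.from_matrix((Ro.from_euler("ZY",[j1,P],degrees=True).as_matrix()).T@W)*Ro.from_euler("z",-90,degrees=True)
    print(th,ti,j1,P,M.as_euler("ZYZ",degrees=True).round())
```

```text
pin 180 [449.77618707 182.51142832] 48.65882352941176
pin 210 [448.50428289 176.07304004] 83.6392156862745
pin 240 [446.50184202 166.77915788] 141.91764705882355
rest [ 538.04928131 -152.90779762   79.82578379] 114.60392156862747
rest [ 537.94807437 -152.99026424   79.75322913] 112.92156862745097
105 25 -5 100 [ 61. 103. -18.]
105 25 -5 120 [ 59.  93. -35.]
105 25 -5 140 [ 59.  83. -53.]
105 35 -5 100 [ 51. 100. -20.]
105 35 -5 120 [ 50.  87. -35.]
105 35 -5 140 [ 53.  75. -51.]
95 25 -5 100 [ 64.  95. -13.]
95 25 -5 120 [ 64.  86. -31.]
95 25 -5 140 [ 66.  77. -50.]
```

View pics/fit.png

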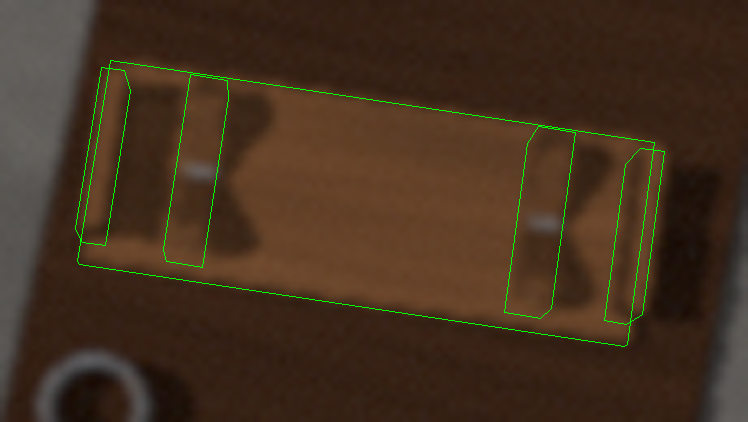

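```bash
cat >> h.py <<'E'
from scipy.spatial.transform import Rotation as Ro
def W(th,ti):
    "tool R: z horizontal heading th (deg), ti deg below horizontal, x up"
    h=np.array([np.cos(np.radians(th)),np.sin(np.radians(th)),0]); t=np.radians(ti)
    z=h*np.cos(t)-np.array([0,0,1])*np.sin(t); x=h*np.sin(t)+np.array([0,0,1])*np.cos(t)
    return np.c_[x,np.cross(z,x),z]
def plan(pos,R,n,op=1,p0=None,R0=None):
    from bench import sense
    s=sense()
    p=np.array(s["tool_pos"]) if p0 is None else np.array(p0,float); r=Ro.from_euler("xyz",s["tcp_rot"],degrees=True) if R0 is None else Ro.from_matrix(R0)
    R=Ro.from_matrix(R); rv=(r.inv()*R).as_rotvec()/n
    print("total",np.round(np.array(pos)-p,1),"deg",np.degrees(np.linalg.norm(rv))*n)
    rows=[]
    for i in range(n):
        sh=r.inv().apply((np.array(pos)-p)/(n-i))/10
        row=[op]+[float(v) for v in sh.round(2)]+[float(v) for v in rv.round(3)]
        p=p+r.apply(np.array(row[1:4])*10); r=r*Ro.from_rotvec(row[4:]); rows.append(row)
    print(str(rows).replace(" ",""))
E
python3 -c "
from h import *
plan([490,30,330],W(105,90),16)
plan([484,46,168],W(105,25),10,1,[490,30,330],W(105,90))"
```

```text
total [230.2 570.8  81.7] deg 79.34247280085569
[[1,2.84,-2.59,-0.51,-0.0,-0.0,-0.087],[1,3.06,-2.34,-0.51,-0.0,-0.0,-0.087],[1,3.25,-2.06,-0.51,-0.0,-0.0,-0.087],[1,3.41,-1.77,-0.51,-0.0,-0.0,-0.087],[1,3.56,-1.47,-0.51,-0.0,-0.0,-0.087],[1,3.67,-1.15,-0.51,-0.0,-0.0,-0.087],[1,3.76,-0.83,-0.51,-0.0,-0.0,-0.087],[1,3.81,-0.5,-0.51,-0.0,-0.0,-0.087],[1,3.84,-0.17,-0.51,-0.0,-0.0,-0.087],[1,3.84,0.17,-0.51,-0.0,-0.0,-0.087],[1,3.82,0.5,-0.51,-0.0,-0.0,-0.087],[1,3.76,0.83,-0.51,-0.0,-0.0,-0.087],[1,3.67,1.15,-0.51,-0.0,-0.0,-0.087],[1,3.56,1.46,-0.51,-0.0,-0.0,-0.087],[1,3.41,1.77,-0.51,-0.0,-0.0,-0.087],[1,3.25,2.06,-0.52,-0.0,-0.0,-0.087]]
total [  -6.   16. -162.] deg 64.99999999999999
[[1,0.17,-0.02,1.62,0.0,0.113,-0.0],[1,-0.01,-0.02,1.63,0.0,0.113,-0.0],[1,-0.2,-0.02,1.62,0.0,0.113,-0.0],[1,-0.38,-0.02,1.58,0.0,0.113,-0.0],[1,-0.55,-0.01,1.53,0.0,0.113,-0.0],[1,-0.72,-0.02,1.46,0.0,0.113,-0.0],[1,-0.89,-0.01,1.37,0.0,0.113,-0.0],[1,-1.03,-0.02,1.26,0.0,0.113,-0.0],[1,-1.17,-0.01,1.13,0.0,0.113,-0.0],[1,-1.29,-0.02,1.0,0.0,0.113,-0.0]]
```

```bash
python3 -m handwheel '[[1,2.8,-2.6,-0.6,0,0,-0.087],[1,3.1,-2.3,-0.6,0,0,-0.087],[1,3.3,-2.1,-0.6,0,0,-0.087],[1,3.4,-1.8,-0.6,0,0,-0.087],[1,3.5,-1.5,-0.6,0,0,-0.087],[1,3.7,-1.1,-0.6,0,0,-0.087],[1,3.8,-0.8,-0.6,0,0,-0.087],[1,3.8,-0.5,-0.6,0,0,-0.087]]'; python3 -m handwheel '[[1,3.8,-0.2,-0.5,0,0,-0.087],[1,3.8,0.2,-0.5,0,0,-0.087],[1,3.8,0.5,-0.5,0,0,-0.087],[1,3.8,0.8,-0.4,0,0,-0.087],[1,3.7,1.1,-0.4,0,0,-0.087],[1,3.6,1.5,-0.4,0,0,-0.087],[1,3.4,1.8,-0.4,0,0,-0.087],[1,3.3,2.0,-0.4,0,0,-0.087],[1,0,0,0,0,0,0]]'
```

```text
time: 2.32
tool_pos: [375.7, -253.4, 296.8]
tcp_rot: [180.0, 0.0, 65.8]
ft_force: [1.6, -0.7, -0.2]
finger_gap: 85.6
grip_force: 0.0
time: 3.07
tool_pos: [490.8, 36.8, 332.1]
tcp_rot: [179.9, -0.1, 106.1]
ft_force: [0.3, -1.0, 0.7]
finger_gap: 85.5
grip_force: 0.0
```

```bash
python3 -m handwheel '[[1,0.2,0,1.6,0,0.113,0],[1,0,0,1.6,0,0.113,0],[1,-0.2,0,1.6,0,0.113,0],[1,-0.4,0,1.6,0,0.113,0],[1,-0.6,0,1.5,0,0.113,0],[1,-0.7,0,1.5,0,0.113,0],[1,-0.9,0,1.4,0,0.113,0],[1,-1.0,0,1.3,0,0.113,0],[1,-1.2,0,1.1,0,0.113,0],[1,-1.3,0,1.0,0,0.113,0],[1,0,0,0,0,0,0],[1,0,0,0,0,0,0]]'
python3 - <<'E'
from bench import *
from h import *
s=sense(); print(s["joint_pos"].round(1),s["tool_pos"],s["tcp_rot"])
plan([448.5+W(105,25)[0,2]*2,178+W(105,25)[1,2]*2,106],W(105,25),1)
for n in ("side","top"):
    p=snapshot(n); cv2.imwrite(f"pics/{n}1.png",p["image"][:,:,::-1])
    for d in place_of(p,"pin_center"): print(n,round(d["conf"],2),np.round(d["location"],1))
E
```

```text
time: 4.07
tool_pos: [483.1, 47.6, 165.6]
tcp_rot: [-179.0, -65.0, 104.4]
ft_force: [-0.1, -0.8, 1.1]
finger_gap: 85.2
grip_force: 0.0
[-29.   28.   92.2  43.3 109.7 -48.6] [483.11168411  47.56497399 165.60791218] [-178.95937637  -64.98973148  104.39711632]
total [-35.1 132.2 -59.6] deg 0.5561724099619656
[[1,0.38,0.16,14.91,-0.009,0.0,-0.004]]
side 0.97 [383.   70.6 106.9]
side 0.64 [ 574.2 -504.6   56.5]
side 0.63 [350.7 165.3 139. ]
top 0.92 [376.2  79.3 108.1]
top 0.85 [548.2 241.4 110.1]
top 0.69 [346.8 163.9 139.3]
top 0.62 [447.5 177.3 105.1]
```

View pics/top1.png

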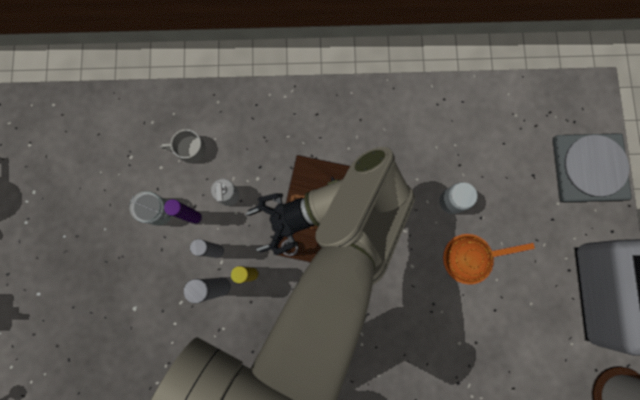

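View pics/side1.png

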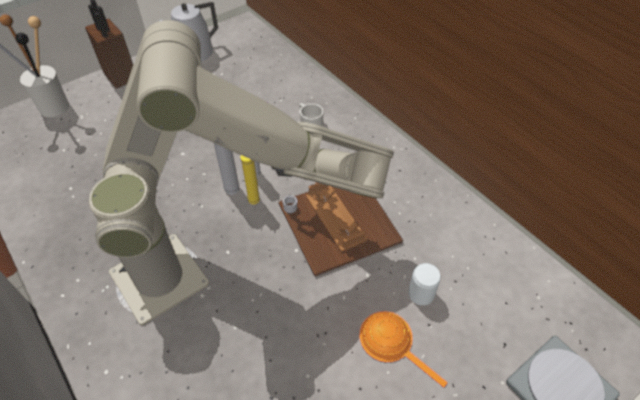

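```bash
python3 -m handwheel '[[1,0.1,0.1,2,-0.009,0,-0.004],[1,0.1,0.1,2.5,0,0,0],[1,0.1,0,2.5,0,0,0],[1,0.1,0,2.5,0,0,0],[1,0,0,2,0,0,0],[1,0,0,1.5,0,0,0],[1,0,0,1,0,0,0],[1,0,0,0.9,0,0,0],[1,0,0,0,0,0,0]]' 80
python3 - <<'E'
from bench import *
from h import *
p=snapshot("top"); cv2.imwrite("pics/top2.png",cv2.resize(p["image"][180:310,160:360,::-1],None,fx=4,fy=4,interpolation=cv2.INTER_CUBIC))
plan([448.5+W(105,25)[0,2]*2,178+W(105,25)[1,2]*2,106],W(105,25),1)
E
```

```text
time: 5.02
tool_pos: [451.5, 180.7, 109.6]
tcp_rot: [178.8, -64.7, 106.2]
ft_force: [0.4, -0.4, -0.4]
finger_gap: 85.5
grip_force: 0.0
total [-3.8 -0.2 -3.7] deg 0.5967632780920377
[[1,-0.3,-0.37,0.23,0.002,0.005,0.009]]
```

View pics/top2.png

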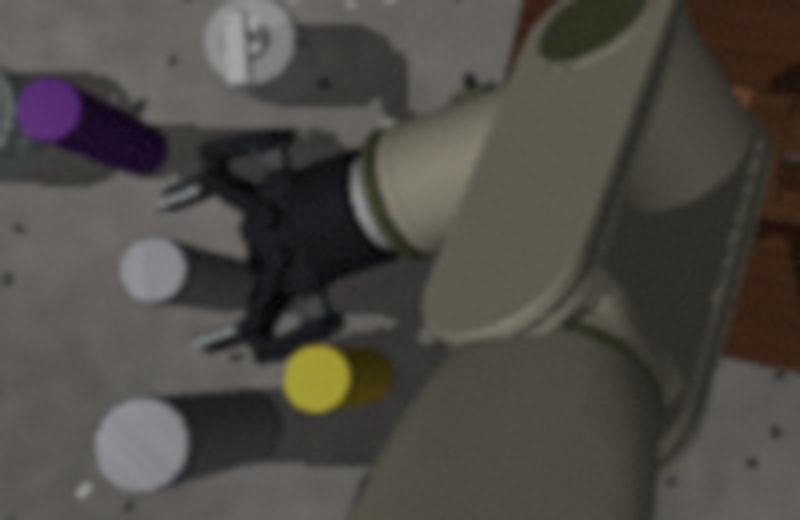

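```bash
python3 -m handwheel '[[1,-0.3,-0.35,0.2,0.002,0.005,0.009],[1,0,0,0,0,0,0],[0.4,0,0,0,0,0,0],[0.2,0,0,0,0,0,0],[0,0,0,0,0,0,0],[-0.2,0,0,0,0,0,0],[-0.4,0,0,0,0,0,0],[-0.4,0,0,0,0,0,0],[-1,0,0,0,0,0,0],[-1,0,0,0,0,0,0],[-1,0,0,0,0,0,0],[-1,0,0,0,0,0,0]]' 80
```

```text
time: 6.07
tool_pos: [448.2, 179.4, 105.7]
tcp_rot: [-179.8, -65.0, 104.8]
ft_force: [-1.4, -1.3, 4.3]
finger_gap: 37.8
grip_force: 79.6
```

```bash
python3 -m handwheel '[[-1,0.45,0,-0.21,0,0,0],[-1,0.9,0,-0.42,0,0,0],[-1,1.36,0,-0.63,0,0,0],[-1,1.36,0,-0.63,0,0,0],[-1,1.81,0,-0.85,0,0,0],[-1,1.81,0,-0.85,0,0,0],[-1,1.81,0,-0.85,0,0,0],[-1,1.36,0,-0.63,0,0,0],[-1,0,0,0,0,0,0],[-1,0,0,0,0,0,0]]'
python3 - <<'E'
from h import *
from bench import *
p=snapshot("top")
for d in place_of(p,"pin_center"): print(round(d["conf"],2),np.round(d["location"],1))
p=snapshot("side")
for d in place_of(p,"pin_center"): print(round(d["conf"],2),np.round(d["location"],1))
T=W(79.8,115); s=sense(); print(s["wrist_torque"],s["joint_pos"].round(1))
tgt=np.array([538,-153,150])+2*T[:,2]
plan(tgt,T,20,-1)
E
```

```text
time: 6.9
tool_pos: [448.6, 179.2, 225.6]
tcp_rot: [-180.0, -64.9, 104.9]
ft_force: [0.3, 0.3, -5.4]
finger_gap: 38.4
grip_force: 80.5
0.85 [378.9  77.4 104.4]
0.77 [448.  177.2 224.3]
0.68 [346.8 164.6 139.9]
0.92 [385.4  73.4 105.9]
0.85 [350.7 163.9 140.9]
[-1.03205545 -0.25247115  0.0161689 ] [-18.7  12.2 105.1  51.3 104.8 -39.9]
total [  90.2 -333.4  -75.9] deg 92.74871539946412
[[-1,-1.07,0.01,-1.41,-0.009,-0.077,0.023],[-1,-1.18,0.05,-1.32,-0.009,-0.077,0.023],[-1,-1.27,0.09,-1.22,-0.009,-0.077,0.023],[-1,-1.36,0.13,-1.12,-0.009,-0.077,0.023],[-1,-1.44,0.17,-1.01,-0.009,-0.077,0.023],[-1,-1.51,0.21,-0.9,-0.009,-0.077,0.023],[-1,-1.57,0.25,-0.78,-0.009,-0.077,0.023],[-1,-1.62,0.3,-0.65,-0.009,-0.077,0.023],[-1,-1.65,0.34,-0.52,-0.009,-0.077,0.023],[-1,-1.68,0.38,-0.39,-0.009,-0.077,0.023],[-1,-1.7,0.42,-0.26,-0.009,-0.077,0.023],[-1,-1.7,0.46,-0.12,-0.009,-0.077,0.023],[-1,-1.69,0.5,0.01,-0.009,-0.077,0.023],[-1,-1.68,0.54,0.15,-0.009,-0.077,0.023],[-1,-1.65,0.58,0.28,-0.009,-0.077,0.023],[-1,-1.61,0.61,0.41,-0.009,-0.077,0.023],[-1,-1.55,0.65,0.54,-0.009,-0.077,0.023],[-1,-1.5,0.67,0.66,-0.009,-0.077,0.023],[-1,-1.42,0.7,0.78,-0.009,-0.077,0.023],[-1,-1.34,0.73,0.88,-0.009,-0.077,0.023]]
```

```bash
python3 -m handwheel '[[-1,-1.1,0,-1.4,-0.009,-0.077,0.023],[-1,-1.2,0.1,-1.3,-0.009,-0.077,0.023],[-1,-1.3,0.1,-1.2,-0.009,-0.077,0.023],[-1,-1.4,0.1,-1.1,-0.009,-0.077,0.023],[-1,-1.4,0.2,-1,-0.009,-0.077,0.023],[-1,-1.5,0.2,-0.9,-0.009,-0.077,0.023],[-1,-1.6,0.2,-0.8,-0.009,-0.077,0.023],[-1,-1.6,0.3,-0.6,-0.009,-0.077,0.023],[-1,-1.7,0.3,-0.5,-0.009,-0.077,0.023],[-1,-1.7,0.4,-0.4,-0.009,-0.077,0.023]]'; python3 -m handwheel '[[-1,-1.7,0.4,-0.3,-0.009,-0.077,0.023],[-1,-1.7,0.5,-0.1,-0.009,-0.077,0.023],[-1,-1.7,0.5,0,-0.009,-0.077,0.023],[-1,-1.7,0.5,0.2,-0.009,-0.077,0.023],[-1,-1.6,0.6,0.3,-0.009,-0.077,0.023],[-1,-1.6,0.6,0.4,-0.009,-0.077,0.023],[-1,-1.5,0.6,0.5,-0.009,-0.077,0.023],[-1,-1.5,0.7,0.7,-0.009,-0.077,0.023],[-1,-1.4,0.7,0.8,-0.009,-0.077,0.023],[-1,-1.3,0.7,0.9,-0.009,-0.077,0.023],[-1,0,0,0,0,0,0],[-1,0,0,0,0,0,0]]'
python3 - <<'E'
from h import *
from bench import *
for n in("top","side"):
    p=snapshot(n); cv2.imwrite(f"pics/{n}3.png",cv2.resize(p["image"][100:340,210:530,::-1],None,fx=2.5,fy=2.5,interpolation=cv2.INTER_CUBIC))
    for d in place_of(p,"pin_center"): print(n,round(d["conf"],2),np.round(d["location"],1))
T=W(79.8,115); s=sense(); print(s["wrist_torque"],s["joint_pos"].round(1))
plan(np.array([538,-153,110])+2*T[:,2],T,5,-1)
E
```

```text
time: 7.93
tool_pos: [492.8, 11.9, 184.6]
tcp_rot: [-174.5, -19.9, 90.1]
ft_force: [0.0, 0.2, -5.1]
finger_gap: 37.8
grip_force: 80.6
time: 8.93
tool_pos: [536.2, -151.5, 144.3]
tcp_rot: [179.9, 24.6, 79.4]
ft_force: [0.3, -0.1, -4.3]
finger_gap: 38.2
grip_force: 81.1
top 0.94 [547.1 241.  111.3]
top 0.89 [ 536.8 -151.1  147.8]
side 0.88 [ 536.8 -150.1  150. ]
side 0.78 [384.   74.1 107.2]
side 0.7 [350.4 166.6 140.9]
side 0.66 [548.6 240.2 105.3]
[ 0.4696265  -0.08113744 -0.00758615] [ -6.2   7.5  99.4 -25.4  76.   11.4]
total [  0.1  -1.2 -39.2] deg 0.7135047837963225
[[-1,0.3,-0.0,0.72,0.001,-0.001,-0.002],[-1,0.31,0.0,0.72,0.001,-0.001,-0.002],[-1,0.31,0.0,0.72,0.001,-0.001,-0.002],[-1,0.31,0.01,0.72,0.001,-0.001,-0.002],[-1,0.3,0.0,0.73,0.001,-0.001,-0.002]]
```

View pics/side3.png

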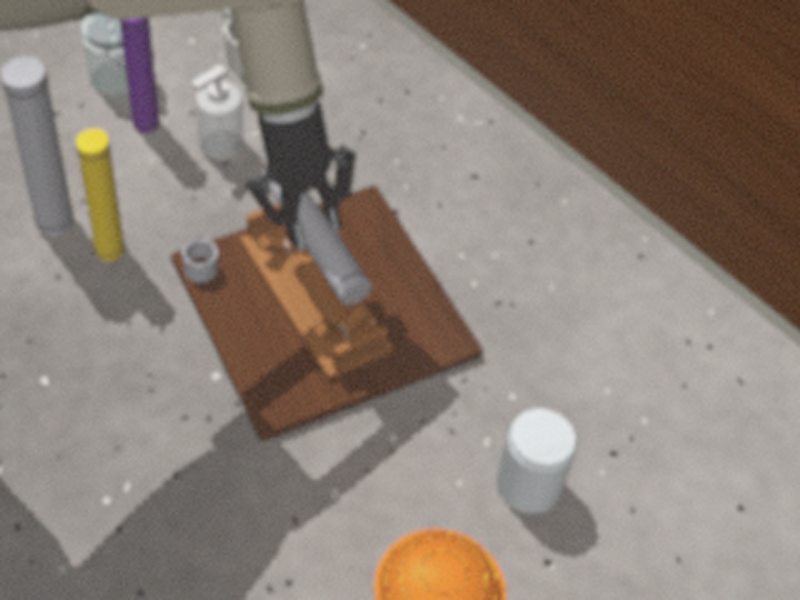

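View pics/top3.png

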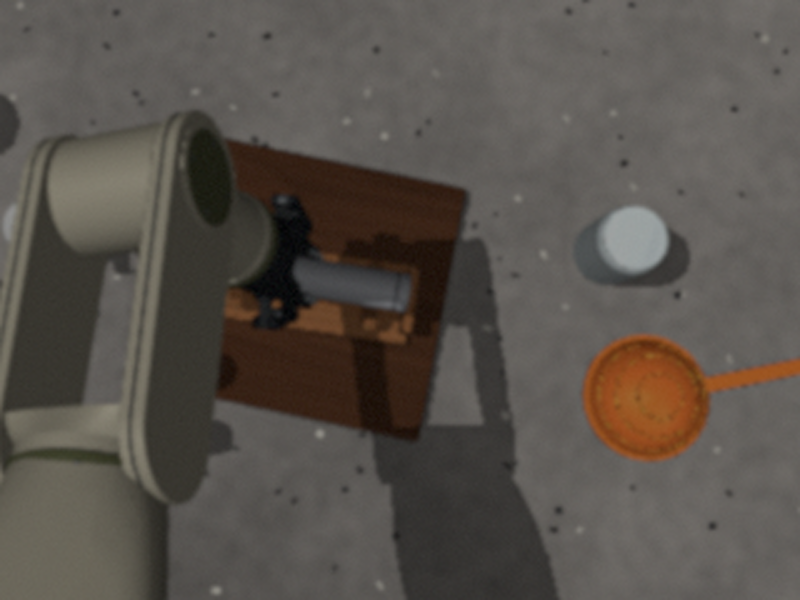

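```bash
python3 -m handwheel '[[-1,0.3,0,0.7,0.001,-0.001,-0.002],[-1,0.3,0,0.7,0.001,-0.001,-0.002],[-1,0.3,0,0.7,0.001,-0.001,-0.002],[-1,0.3,0,0.7,0.001,-0.001,-0.002],[-1,0.3,0,0.7,0.001,-0.001,-0.002],[-1,0,0,0,0,0,0],[-1,0,0,0,0,0,0]]'
python3 - <<'E'
from h import *
from bench import *
from scipy.optimize import minimize
s=sense(); R=Ro.from_euler("xyz",s["tcp_rot"],degrees=True); g=s["tool_pos"]-2*R.as_matrix()[:,2]
ax=R.apply([np.cos(np.radians(25)),0,-np.sin(np.radians(25))]); print("grasp",g.round(1),"axis",ax.round(3),"force",s["ft_force"].round(1))
a=np.linspace(0,2*np.pi,24)
side=np.cross([0,0,1],ax); side/=np.linalg.norm(side); up=np.cross(ax,side)
def box(x0,x1,y0,y1,z0,z1): return np.array([[x,y,z] for x in(x0,x1) for y in(y0,y1) for z in(z0,z1)],float)
for n in("top","side"):
    p=snapshot(n)
    big=cv2.resize(p["image"][170:270,270:400,::-1] if n=="top" else p["image"][170:260,280:410,::-1],None,fx=6,fy=6,interpolation=cv2.INTER_CUBIC); o=np.array([270,170] if n=="top" else [280,170])
    def draw(X,c): cv2.polylines(big,[np.round((cv2.convexHull(proj(p,X).astype(np.float32))[:,0]-o+.5)*6).astype(np.int32)],True,c,1)
    c=g-1.5*ax
    draw([c+e*ax+20*np.cos(t)*side+20*np.sin(t)*up for t in a for e in(-105,105)],(255,255,0))
    Rz=Ro.from_euler("z",79.8,degrees=True)
    for b in [box(-121,121,-45,45,0,12),box(-121,-111,-35,35,0,52),box(-83,-67,-38,38,0,54)]:
        draw(Rz.apply(b)+[538,-153,18],(0,255,0))
    cv2.imwrite(f"pics/{n}4.png",big)
    for d in trace(p,"pin_center"):
        ys,xs=np.nonzero(d["pixels"]); print(n,d["conf"],xs.mean(),ys.mean(),xs.max(),ys.max())
a4=cv2.imread("pics/top4.png");b4=cv2.imread("pics/side4.png")
h=min(a4.shape[0],b4.shape[0]); cv2.imwrite("pics/both4.png",cv2.resize(np.vstack([a4,b4]),None,fx=.52,fy=.52,interpolation=cv2.INTER_AREA))
E
```

```text
time: 9.72
tool_pos: [537.1, -153.9, 108.0]
tcp_rot: [-179.8, 25.0, 79.9]
ft_force: [1.4, -0.5, -4.5]
finger_gap: 38.1
grip_force: 81.1
grasp [ 537.2 -153.1  109.8] axis [ 0.177  0.984 -0.001] force [ 1.4 -0.5 -4.5]
top 0.96 195.72301425661914 290.89613034623216 208 302
top 0.81 181.84931506849315 211.47431506849315 201 223
top 0.69 350.19272727272727 214.30727272727273 371 224
side 0.94 225.06039076376555 158.29573712255774 238 193
side 0.7 266.2977272727273 133.1340909090909 273 153
side 0.64 342.30063965884864 209.75692963752664 357 228
side 0.63 249.99705882352941 178.3235294117647 259 205
```

View pics/both4.png

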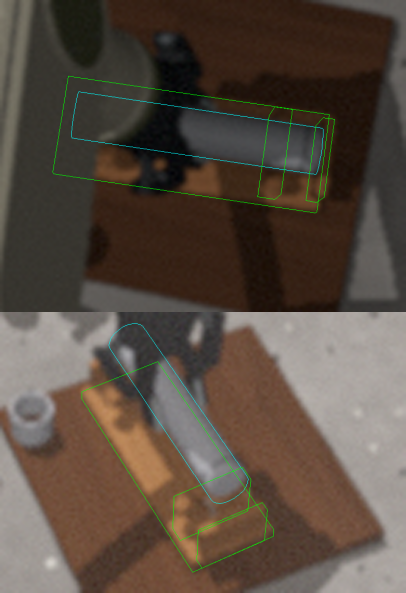

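```bash
python3 -m handwheel '[[-1,0.15,0.08,-0.07,0,0,0],[-1,0.17,0,0.36,0,0,0],[-1,0.25,0,0.54,0,0,0],[-1,0.25,0,0.54,0,0,0],[-1,0.17,0,0.36,0,0,0],[-1,0.08,0,0.18,0,0,0],[-1,0,0,0,0,0,0],[-1,0,0,0,0,0,0]]' 30
ck(){ tee -a log.txt | awk -F'[][,]' '/tool_pos/{z=$4}/ft_force/{f=$4}END{print z,f; exit (f>-2.5)}'; }
python3 -m handwheel '[[-1,0.02,0,0.05,0,0,0],[-1,0.02,0,0.05,0,0,0],[-1,0,0,0,0,0,0]]' | ck || exit
python3 -m handwheel '[[-1,0.02,0,0.05,0,0,0],[-1,0.02,0,0.05,0,0,0],[-1,0,0,0,0,0,0]]' | ck || exit
python3 -m handwheel '[[-1,0.02,0,0.05,0,0,0],[-1,0.02,0,0.05,0,0,0],[-1,0,0,0,0,0,0]]' | ck || exit
python3 -m handwheel '[[-1,0.02,0,0.05,0,0,0],[-1,0.02,0,0.05,0,0,0],[-1,0,0,0,0,0,0]]' | ck || exit
python3 -m handwheel '[[-1,0.02,0,0.05,0,0,0],[-1,0.02,0,0.05,0,0,0],[-1,0,0,0,0,0,0]]' | ck || exit
python3 -m handwheel '[[-1,0.02,0,0.05,0,0,0],[-1,0.02,0,0.05,0,0,0],[-1,0,0,0,0,0,0]]' | ck || exit
```

```text
time: 10.58
tool_pos: [538.7, -152.6, 86.9]
tcp_rot: [-179.9, 25.0, 79.8]
ft_force: [0.7, 0.1, -3.9]
finger_gap: 38.0
grip_force: 81.1
 86.3  -5.0
 85.0  -4.0
 83.8  -3.8
 82.8  -4.4
 81.7  -4.4
 80.6  -3.8
```

```bash
ck(){ tee -a log.txt | awk -F'[][,]' '/tool_pos/{z=$4}/ft_force/{f=$4}/grip_force/{g=$0}END{print z,f,g; exit (f>-2.5)}'; }
python3 -m handwheel '[[-1,0.02,0,0.05,0,0,0],[-1,0.02,0,0.05,0,0,0],[-1,0,0,0,0,0,0]]' 30 | ck || exit
python3 -m handwheel '[[-1,0.02,0,0.05,0,0,0],[-1,0.02,0,0.05,0,0,0],[-1,0,0,0,0,0,0]]' | ck || exit
python3 -m handwheel '[[-1,0.02,0,0.05,0,0,0],[-1,0.02,0,0.05,0,0,0],[-1,0,0,0,0,0,0]]' | ck || exit
python3 -m handwheel '[[-1,0.02,0,0.05,0,0,0],[-1,0.02,0,0.05,0,0,0],[-1,0,0,0,0,0,0]]' | ck || exit
python3 -m handwheel '[[-1,0.02,0,0.05,0,0,0],[-1,0.02,0,0.05,0,0,0],[-1,0,0,0,0,0,0]]' | ck || exit
python3 -m handwheel '[[-1,0.02,0,0.05,0,0,0],[-1,0.02,0,0.05,0,0,0],[-1,0,0,0,0,0,0]]' | ck || exit
python3 -m handwheel '[[-1,0.02,0,0.05,0,0,0],[-1,0.02,0,0.05,0,0,0],[-1,0,0,0,0,0,0]]' | ck || exit
python3 -m handwheel '[[-1,0.02,0,0.05,0,0,0],[-1,0.02,0,0.05,0,0,0],[-1,0,0,0,0,0,0]]' | ck || exit
```

```text
79.5  -4.5 grip_force: 81.1
 78.5  -4.3 grip_force: 81.1
 77.4  -4.4 grip_force: 81.1
 76.3  -4.8 grip_force: 81.1
 75.2  -4.4 grip_force: 81.1
 74.2  -4.2 grip_force: 81.1
 73.1  -5.0 grip_force: 81.1
 72.0  -5.2 grip_force: 81.1
```

```bash
ck(){ tee -a log.txt | awk -F'[][,]' '/tool_pos/{z=$4}/ft_force/{f=$4}END{print z,f,$0; exit (f>-2.5)}'; }
python3 -m handwheel '[[-1,0.02,0,0.05,0,0,0],[-1,0.02,0,0.04,0,0,0],[-1,0,0,0,0,0,0]]' | ck || exit
python3 -m handwheel '[[-1,0.02,0,0.05,0,0,0],[-1,0.02,0,0.04,0,0,0],[-1,0,0,0,0,0,0]]' | ck || exit
python3 -m handwheel '[[-1,0.02,0,0.05,0,0,0],[-1,0.02,0,0.04,0,0,0],[-1,0,0,0,0,0,0]]' | ck || exit
python3 -m handwheel '[[-1,0.02,0,0.05,0,0,0],[-1,0.02,0,0.04,0,0,0],[-1,0,0,0,0,0,0]]' | ck || exit
python3 -m handwheel '[[-1,0.02,0,0.05,0,0,0],[-1,0.02,0,0.04,0,0,0],[-1,0,0,0,0,0,0]]' | ck || exit
python3 -m handwheel '[[-1,0.02,0,0.05,0,0,0],[-1,0.02,0,0.04,0,0,0],[-1,0,0,0,0,0,0]]' | ck || exit
python3 -m handwheel '[[-1,0.02,0,0.05,0,0,0],[-1,0.02,0,0.04,0,0,0],[-1,0,0,0,0,0,0]]' | ck || exit
python3 -m handwheel '[[-1,0.02,0,0.05,0,0,0],[-1,0.02,0,0.04,0,0,0],[-1,0,0,0,0,0,0]]' | ck || exit
```

```text
71.0  -4.1 grip_force: 81.1
 70.1  -4.8 grip_force: 81.1
 69.1  -4.7 grip_force: 81.1
 68.1  -4.5 grip_force: 81.1
 67.1  -4.5 grip_force: 81.1
 66.2  -3.7 grip_force: 81.4
 65.7  1.9 grip_force: 82.2
```

```bash
python3 -m handwheel '[[-1,0.01,0,0.02,0,0,0],[-1,0,0,0,0,0,0],[-1,0,0,0,0,0,0]]'; python3 -c "
from bench import *;from h import *
s=sense();R=Ro.from_euler('xyz',s['tcp_rot'],degrees=True).inv();print('tool f',R.apply(s['ft_force']).round(1),'m',R.apply(s['wrist_torque']).round(2))"
```

```text
time: 16.08
tool_pos: [538.7, -153.6, 65.7]
tcp_rot: [-180.0, 25.1, 79.8]
ft_force: [-5.2, 1.5, 4.5]
finger_gap: 38.2
grip_force: 82.4
tool f [-1.4 -5.4 -4.3] m [ 0.81  0.12 -0.06]
```

```bash
python3 -m handwheel '[[-1,0,-0.05,0,0,0,0],[-1,0,0,0,0,0,0]]'|grep -E "tool_pos|ft";python3 -m handwheel '[[-1,0,-0.05,0,0,0,0],[-1,0,0,0,0,0,0]]'|grep -E "tool_pos|ft";python3 -m handwheel '[[-1,0.01,0,0.02,0,0,0],[-1,0,0,0,0,0,0]]'|grep -E "tool_pos|ft"
```

```text
tool_pos: [538.6, -153.5, 65.7]
ft_force: [-3.1, 0.5, 3.6]
tool_pos: [538.2, -153.4, 65.3]
ft_force: [-0.4, -0.6, 1.6]
tool_pos: [538.2, -153.4, 65.3]
ft_force: [-1.8, 0.4, 4.1]
```

```bash
python3 -m handwheel '[[-1,0,-0.05,0,0,0,0],[-1,0,0,0,0,0,0]]'|grep -E "tool_pos|ft";python3 -m handwheel '[[-1,0.01,-0.02,0.02,0,0,0],[-1,0,0,0,0,0,0]]'|grep -E "tool_pos|ft";python3 -m handwheel '[[-1,0,-0.05,0,0,0,0],[-1,0,0,0,0,0,0]]'|grep -E "tool_pos|ft"
```

```text
tool_pos: [538.0, -153.3, 65.2]
ft_force: [2.7, -1.6, 1.8]
tool_pos: [537.9, -153.3, 65.1]
ft_force: [4.2, -0.0, 2.2]
tool_pos: [537.7, -153.1, 65.1]
ft_force: [6.7, -1.7, 0.8]
```

```bash
python3 -m handwheel '[[-1,0,0.06,0,0,0,0],[-1,0,0,0,0,0,0]]'|grep -E "tool_pos|ft";python3 -m handwheel '[[-1,0.01,0.02,0.03,0,0,0],[-1,0,0,0,0,0,0],[-1,0,0,0,0,0,0]]'; python3 -c "
from bench import *;from h import *
s=sense();R=Ro.from_euler('xyz',s['tcp_rot'],degrees=True).inv();print('tool f',R.apply(s['ft_force']).round(1),'m',R.apply(s['wrist_torque']).round(2),s['wrist_torque'])"
```

```text
tool_pos: [537.7, -153.2, 65.1]
ft_force: [4.0, -0.6, 4.7]
time: 17.5
tool_pos: [537.7, -153.2, 65.0]
tcp_rot: [180.0, 25.0, 79.8]
ft_force: [1.6, 1.1, 8.1]
finger_gap: 37.7
grip_force: 82.4
tool f [-2.2  1.4 -8. ] m [-0.51 -0.03 -0.53] [-0.06713367 -0.22879404  0.69046523]
```

```bash
cat > c.py <<'E'
from bench import *;from h import *
s=sense();f=s['ft_force'];m=s['wrist_torque'];N=f[2]+4.4
print(s['tool_pos'].round(1),s['tcp_rot'].round(2),'f',f.round(1),'m',m.round(2),'N',N.round(1),'contact along h mm',round((m[0]-.46)/N*1000+105))
E
python3 -m handwheel '[[-1,0,0,0,0,0.005,0],[-1,0,0,0,0,0,0]]'>>log.txt; python3 c.py; python3 -m handwheel '[[-1,0,0,0,0,0.005,0],[-1,0,0,0,0,0,0]]'>>log.txt; python3 c.py;python3 -m handwheel '[[-1,0,0,0,0,0.005,0],[-1,0,0,0,0,0,0]]'>>log.txt; python3 c.py
```

```text
[ 537.8 -153.2   65. ] [179.98  24.74  79.81] f [2.  1.9 8.3] m [-0.1  -0.27  0.72] N 12.7 contact along h mm 61
[ 537.7 -153.2   65. ] [179.98  24.45  79.81] f [2.3 1.9 8.1] m [-0.16 -0.16  0.66] N 12.5 contact along h mm 55
[ 537.8 -153.2   65. ] [179.98  24.16  79.82] f [2.7 1.7 7.3] m [-0.3  -0.19  0.65] N 11.7 contact along h mm 41
```

```bash
python3 -m handwheel '[[-1,0,0,0,0,0.006,0],[-1,0,0,0,0,0,0]]'>>log.txt; python3 c.py; python3 -m handwheel '[[-1,0,0,0,0,0.006,0],[-1,0,0,0,0,0,0]]'>>log.txt; python3 c.py;python3 -m handwheel '[[-1,0,0,0,-0.002,0,-0.005],[-1,0,0,0,0,0,0]]'>>log.txt; python3 c.py
```

```text
[ 537.7 -153.2   65. ] [179.98  23.82  79.82] f [2.6 2.3 7.4] m [-0.3  -0.16  0.68] N 11.8 contact along h mm 41
[ 537.7 -153.2   65. ] [179.98  23.47  79.82] f [2.2 2.1 6. ] m [-0.34 -0.12  0.69] N 10.4 contact along h mm 28
[ 537.8 -153.2   64.9] [179.97  23.49  80.12] f [3.8 1.  6. ] m [-0.44 -0.37  0.42] N 10.4 contact along h mm 19
```

```bash
python3 -m handwheel '[[-1,0,0,0,-0.002,0.006,-0.005],[-1,0,0,0,0,0,0]]'>>log.txt; python3 c.py; python3 -m handwheel '[[-1,0,0,0,-0.002,0.006,-0.005],[-1,0,0,0,0,0,0]]'>>log.txt; python3 c.py;python3 -m handwheel '[[-1,0,0.02,0,0,0.006,0],[-1,0,0,0,0,0,0]]'>>log.txt; python3 c.py
```

```text
[ 537.8 -153.2   65. ] [179.98  23.12  80.4 ] f [3.7 1.6 6.7] m [-0.49 -0.37  0.04] N 11.1 contact along h mm 19
[ 537.6 -153.3   65. ] [180.    22.77  80.67] f [3.4 1.2 7.2] m [-0.5  -0.32 -0.39] N 11.6 contact along h mm 22
[ 537.7 -153.3   65. ] [-179.98   22.43   80.67] f [1.5 3.1 8.2] m [-0.54  0.   -0.45] N 12.6 contact along h mm 25
```

```bash
python3 -m handwheel '[[-1,0,0,0,0.001,0,0.004],[-1,0,0,0,0,0,0]]'>>log.txt; python3 c.py; python3 -m handwheel '[[-0.1,0,0,0,0,0,0],[-0.05,0,0,0,0,0,0],[0,0,0,0,0,0,0],[0.05,0,0,0,0,0,0],[0.05,0,0,0,0,0,0]]' 20; python3 c.py
```

```text
[ 537.7 -153.3   65. ] [179.99  22.46  80.44] f [1.9 2.4 8.8] m [-0.64 -0.01 -0.12] N 13.2 contact along h mm 22
time: 19.58
tool_pos: [536.3, -153.1, 63.3]
tcp_rot: [-179.8, 22.4, 80.5]
ft_force: [-0.3, -0.2, -0.0]
finger_gap: 44.4
grip_force: 0.0
[ 536.3 -153.1   63.3] [-179.83   22.44   80.53] f [-0.3 -0.2 -0. ] m [ 0.16 -0.05  0.01] N 4.4 contact along h mm 36
```

```bash
python3 -m handwheel '[[0.3,0,0,0,0,0,0],[0.5,0,0,0,0,0,0],[0.5,0,0,0,0,0,0],[0.5,0,0,0,0,0,0],[0.5,0,0,-0.5,0,0,0],[0.5,0,0,-1,0,0,0],[0.5,0,0,-1.5,0,0,0],[0.5,0,0,-2,0,0,0],[0.5,0,0,-3,0,0,0],[0.5,0,0,-3,0,0,0],[0.5,0,0,-3,0,0,0],[0.5,0,0,0,0,0,0]]'; python3 -m handwheel '[[0.5,0,0,-3,0,0,0],[0.5,0,0,-3,0,0,0],[0.5,0,0,-3,0,0,0],[0.5,0,0,0,0,0,0],[0.5,0,0,0,0,0,0]]'
python3 - <<'E'
from h import *
from bench import *
ims=[]
for n in("top","side"):
    p=snapshot(n)
    ims.append(cv2.resize(p["image"][150:270,250:430,::-1],None,fx=4,fy=4,interpolation=cv2.INTER_CUBIC))
    for d in place_of(p,"pin_center"): print(n,round(d["conf"],2),np.round(d["location"],1))
    for d in trace(p,"pin_center"):
        ys,xs=np.nonzero(d["pixels"])
        if 300<xs.mean()<370: print(len(xs),cv2.minAreaRect(np.c_[xs,ys].astype(np.float32)))
    print("pred ends",proj(p,[[538+.177*e,-153+.984*e,67.5+20] for e in(-105,105)]).round(1).tolist())
cv2.imwrite("pics/end.png",cv2.resize(np.vstack(ims),None,fx=.62,fy=.62,interpolation=cv2.INTER_AREA))
E
```

```text
time: 20.58
tool_pos: [550.2, -98.8, 201.8]
tcp_rot: [179.3, 22.4, 80.3]
ft_force: [1.4, 0.2, 0.8]
finger_gap: 63.9
grip_force: 0.0
time: 21.0
tool_pos: [553.5, -65.8, 280.2]
tcp_rot: [179.7, 22.4, 80.4]
ft_force: [-0.8, -1.3, -1.5]
finger_gap: 63.9
grip_force: 0.0
top 0.64 [ 538.6 -150.    68.4]
1118 ((332.0332336425781, 213.58078002929688), (78.07855987548828, 15.57975959777832), 8.61564826965332)
pred ends [[370.0, 218.5], [293.4, 207.1]]
side 0.87 [551.  238.8 101.9]
side 0.77 [ 540.4 -150.8   70.4]
side 0.62 [383.1  71.7 105.9]
side 0.55 [349.4 167.4 139.4]
722 ((335.9598693847656, 209.2235870361328), (61.9248046875, 12.456343650817871), 55.17551040649414)
pred ends [[352.6, 230.0], [320.1, 182.0]]
```

View pics/end.png

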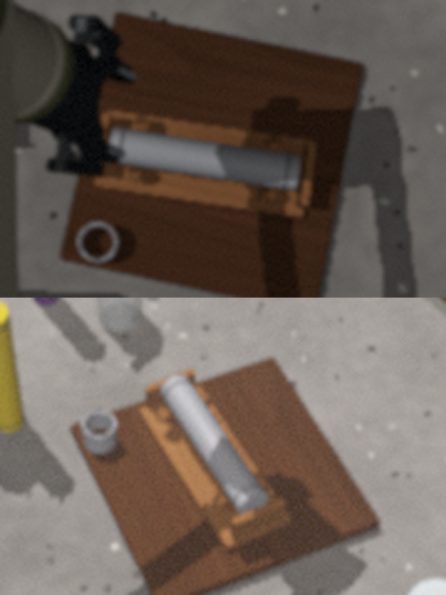

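```bash
python3 -c "
from bench import *
print(hand_in())"
```

```text
the job is handed in; nothing more can be done
None
```

The steel pin is lying in both V supports between the end plates and has been let go. In the last pictures its centre is about 3 mm lengthwise from the rest's middle, and the job was handed in at about 21 s; no verdict came back.

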